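Bring a round fossil nodule to the surface scanner on its tray

TASK

Unclip the specimen tray from its rack by pulling it straight up by its upright grip tab against the sprung catch, and carry it near level, so that the loose round stone stays in its pocket and is never touched by the gripper. Hold the tray level and still in front of the scanner, the stone over the middle of the scanner's round pad and as high as the lens, with the stone's end of the tray pointing straight towards the lens. Finish while still holding it there in the air; do not put it down, and leave the jar, rock and brush alone.

Things in the scene. Friction and masses are not known exactly. Their poses are not given: they have to be found in the camera images.
- tray: Loose aluminium tray, 0.16-0.26 kg: plate 170 mm long (x), 80 wide (y), 12 thick. Origin: centre of the plate's underside; z up, x towards the stone's end. Black upright grip tab on its middle: 36 mm along x, 12 thick along y, from z = 12 to 60 mm. A keel under the middle, 30 mm long, 8 thick, ends in a 16 mm round bead, 42 mm below the underside; raise the tray over 45 mm to clear the rack.
- tray_tab (a point): Point to grip: middle of the tab's thickness, 32 mm above the plate's top, 16 mm below the tab's top. Pinch the tab across its 12 mm thickness (along the tray's y). Axes as the tray's.
- tray_pocket (a point): Where the stone's centre is when it sits mid-pocket. The pocket is a round flat-bottomed hole 43 mm wide, 4 mm deep in the plate's top, its centre 55 mm along the tray's +x from the tab; this point is 26 mm above the plate's underside, 18 mm lower than point tray_tab. Axes as the tray's.
- stone_center (a point): Centre of the loose round tan stone nodule, 36 mm in diameter, about 63 g, lying free in the tray's pocket (3 mm of play all round); it rolls out over the rim if the tray is tipped by about 30 degrees or jerked.
- rack: Fixed grey rack, 140 mm (x) by 200 mm (y), 60 mm high: two steel rails along y, at x = +-45 mm, on which the tray lies at first, lined up with the rack. Origin: centre of its underside, z up. Two sprung rollers hidden under the tray grip the keel above its bead: a straight pull up of about 7 N besides the weight frees it within 20 mm. Stands left or right.
- scanner: Fixed surface scanner, standing on the other side. Origin: middle of its round pad (a black rubber disc 84 mm across, top at 13 mm), at the work surface; z up, x from the pad towards the lens. The base plate, 90 mm wide, runs from x = -50 to 180 mm. The head (120 mm wide, from 135 to 205 mm high) is on a column with its front face at x = 140 mm.
- scanner_lens (a point): Middle of the front glass of the scanner's lens, a black tube 42 mm across looking towards the pad (scanner's -x), 123.5 mm from the pad's middle and 170 mm above the work surface.
- scanner_focus (a point): Point in the air 170 mm above the work surface, over the middle of the pad: where the stone's centre is to be held. Axes as the scanner's.
- glue_jar: Bystander: white screw-top jar, 56 mm across, 75 mm tall, loose. Origin: centre of its underside.
- rock: Bystander: lump of grey rock, about 100 mm across, 47 mm tall, loose. Origin: centre of its underside.
- brush: Bystander: brush 170 mm long lying along its x, loose.
- stone: The stone nodule itself; its origin is a point on its skin that turns as it rolls: use point stone_center.
Things that resemble listed ones, but are neither listed nor needed, are in the scene too. What is shaped like the rack but purple or yellow is not meant. Leave any blue look-alike of the tray alone.

How it is judged:
By the outcome, as a careful person would: the job done as asked, in the order asked, and still so for the second after the job is handed in, while the arm keeps its last pose, push and grip.
It also fails if it takes over 45 s, if anything falls off the work surface, if the arm or the gripper's body presses on something with over 40 N, if the wrist force passes 120 N, or if a joint passes its speed limit or range.

ROBOT

A 6-joint arm with a two-finger parallel gripper is mounted at the origin on the work surface. World frame = base frame: x ahead of the robot, y to its left, z up, the work surface at z = 0. Lengths are in mm, angles in rad, forces in N, time in s.
With the tool pointing down it reaches from about 425 to 950 mm from the base axis. Payload 3.5 kg.
Tool frame: the origin (TCP) lies midway between the tips of the shut fingers; the grasp point (between the pads) lies 19 mm behind it (bot.pinch_z is the distance from the TCP to the grasp point, in mm); z points along the fingers, y is the line along which they close (so a half turn about z gives the same grasp; the last joint's range is limited). The gripper opens to 85 mm and grips with 20 to 120 N. Pads are 22 mm wide; open, the fingers measure 114 mm over their backs; the gripper's body (76 mm by 85 mm) begins 54 mm behind the grasp point. The pads swing forward as they close: fully open they stand 13 mm farther back than shut.
Start: joints at [-1.456, 0.286, 1.577, -0, 1.279, -0.15], TCP at [176.683, -651.452, 231.325] pointing down, gripper open.
Joint ranges: [-2.77, 2.77], [-0.9, 2.22], [0.21, 2.48], [-1.53, 4.67], [0.24, 2.81], [-2.84, 2.84]. Speed limits (rad/s): [2.79, 2.79, 3.14, 3.14, 3.14, 3.14].

INTERFACE

Orientations are given as a unit quaternion [w, x, y, z].
In Python, from rig import bot, imaging gives the robot as it stands.
- The arm moves only by the shell command python3 -m jog 'ROWS' [FORCE]. ROWS is JSON, a list of rows, each a list of 5 numbers: the opening, from 0 (shut) to 1 (fully open), then the shift along the tool's x, y, z in cm, then the turn about the tool's z in rad. In form: [[fingers, x, y, z, twist], ...]. A call has 1 to 8 rows; each row is the pose to reach, as a shift and turn from the pose commanded when the call began, along the tool's axes at that moment; what a row does not reach only later rows make up. A row lasts 1/12 s, in which the tool goes at most 41.7 mm and 7.16 degrees, less where a joint would pass 70% of its speed; a pose out of reach is approached as far as the arm can. A call with a gripper value outside its range is refused whole. The fingers move at their own pace and stop on an object; FORCE is the grip in N (left out, the last holds). Time passes only in rows, so rows that repeat a pose let the fingers close. It gives the time, the measured TCP pose, the force, the opening and the grip force at its end, in the units of the state.
- bot.observe(): the state, without advancing time (a new reading comes with each control period).
- imaging.grab_frame(name): name is "scene" or "top" or "wrist"; returns the picture (480x640x3 uint8, red, green, blue); there is no depth.
- imaging.calibration(name): a dict with "fx", "fy", "cx", "cy" (pixels), "rvec" (rotation vector, rad) and "tvec" (3), from world to camera coordinates, as OpenCV has them. Camera axes: x right, y down, z forward; pixel columns grow to the right and rows downward; lengths in mm; the calibration is good to about 2 mm. A picture is of the moment at which its call begins: read the wrist's pose just before it. calibration takes no time and is no camera call; for the wrist camera it gives the pose at the moment of the call.
- bot.hand_in(): hands the job in; it is judged then, once.
The state is a dict: "clock": time; "joints": joint angles; "joint_vel": joint speeds; "tau": joint torques, N m; "position": TCP position; "tool_rot": TCP orientation; "contact_force": force on the tool from outside, world axes, zero at the start; "wrist_torque": the same for the moment, N m; "finger_gap": opening from 0.0 (shut) to 1.0 (fully open); "grip_force": force on a finger pad.
Only numpy, scipy, OpenCV 4.12 (cv2) and the standard library are available. Lean on these libraries where they do the work, as an engineer would, in place of code of your own. Each camera call takes 0.05 s, during which the arm holds its last target. There are 200 camera calls.

## Working session

There is one attempt and no reset: what is moved stays moved. The work goes in short steps, Python scripts to look and compute and a shell command to move; the robot and the scene stay as the last step left them, time stands still between calls to the robot, and variables do not carry over. Pictures are saved under pics/ and viewed, at most 10 in all, crops included, and the job is handed in when it is done.

```bash
mkdir -p pics; python3 - <<'E'
from rig import bot, imaging
import cv2
for n in ("scene","top"):
    f=imaging.grab_frame(n); cv2.imwrite(f"pics/{n}1.png",f[:,:,::-1]); print(n,imaging.calibration(n))
print(bot.observe(), bot.pinch_z)
E
```

```text
scene {'fx': 605.9864339803386, 'fy': 605.9864339803386, 'cx': 316.0289004216748, 'cy': 237.93289524367918, 'rvec': array([ 1.48375654,  1.9905822 , -0.8757171 ]), 'tvec': array([ 137.44738402, -230.15933008, 1872.97646223])}
top {'fx': 499.5094804123441, 'fy': 499.5094804123441, 'cx': 319.9125545622605, 'cy': 239.7718704259994, 'rvec': array([ 2.18117874, -2.20492214,  0.07529251]), 'tvec': array([   5.96283845,  489.30834423, 1221.66964283])}
{'clock': 0.1, 'joints': array([-1.45600565e+00,  2.87114730e-01,  1.57802160e+00,  1.53886934e-05,
        1.27860765e+00, -1.49962955e-01]), 'joint_vel': array([-0.00050702,  0.00033975, -0.00414539,  0.00112837,  0.00146845,
        0.00087253]), 'tau': array([ 6.34056923e-04, -4.07296371e+01, -2.93697882e+01, -1.57340519e-04,
        3.41922845e-03,  5.98226194e-06]), 'position': array([ 176.61608896, -650.87206197,  230.06527024]), 'tool_rot': array([-1.07536392e-03,  9.91250697e-01,  1.31988251e-01,  2.62804299e-05]), 'contact_force': array([ 0.64596073, -0.72544904, -0.04861715]), 'wrist_torque': array([ 0.02311271, -0.03243086,  0.03658421]), 'grip_force': 0.0, 'finger_gap': 1.0035346824069589} 18.700000000000003
```

View pics/scene1.png

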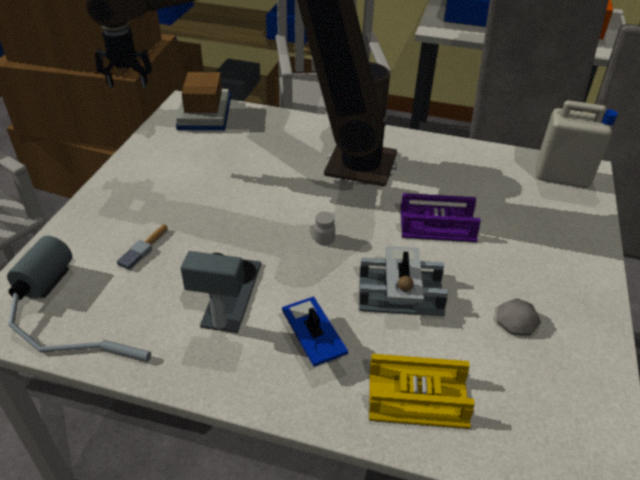

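View pics/top1.png

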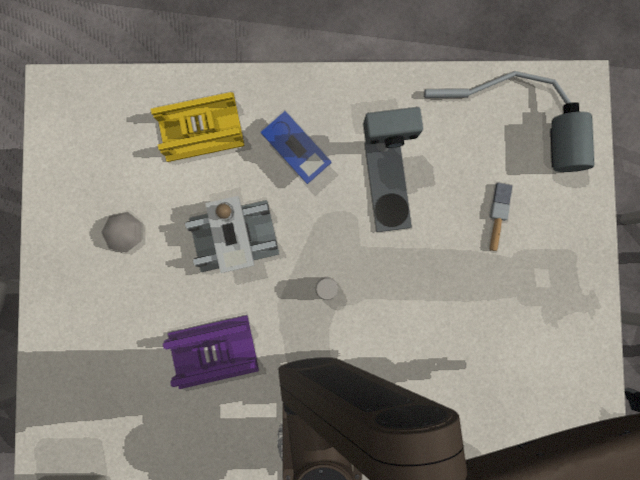

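The top view shows three rack-shaped things: grey (232,237), yellow (198,127) and purple (212,352). There are two trays: the aluminium one with the stone at (222,210), lying on the grey rack, and a blue look-alike at (296,147). The grey rack with the aluminium tray fits the description. The scanner pad is at (392,210) with the head at (393,124). The jar is at (326,289), the rock at (123,232) and the brush at (500,215).

I'll take enlarged crops to confirm the tray and pick corners.

```bash
cat > h.py <<'E'
from rig import bot, imaging
import cv2, numpy as np
def cam(n):
    c=imaging.calibration(n); K=np.array([[c['fx'],0,c['cx']],[0,c['fy'],c['cy']],[0,0,1.]])
    return K,np.array(c['rvec']).reshape(3,1),np.array(c['tvec']).reshape(3,1)
def proj(n,P):
    K,r,t=cam(n); return cv2.projectPoints(np.array(P,float).reshape(-1,3),r,t,K,None)[0].reshape(-1,2)
def back(n,uv,z):
    K,r,t=cam(n); R=cv2.Rodrigues(r)[0]; o=(-R.T@t).ravel()
    d=R.T@np.linalg.inv(K)@np.array([uv[0],uv[1],1.]); return o+d*(z-o[2])/d[2]
E
python3 - <<'E'
from h import *
a=cv2.imread('pics/top1.png')
c1=cv2.resize(a[190:290,175:290],None,fx=3.4,fy=3.4,interpolation=cv2.INTER_CUBIC)
c2=cv2.resize(a[95:245,345:440],None,fx=3.4,fy=3.4,interpolation=cv2.INTER_CUBIC)
o=np.zeros((510,800,3),np.uint8); o[:c1.shape[0],:c1.shape[1]]=c1; o[:c2.shape[0],400:400+c2.shape[1]]=c2
cv2.imwrite('pics/crop1.png',o)
print('stone',back('top',(222.5,210.5),86),back('scene',(405,283),86)); print('tab',back('top',(229.5,233),120)); print('pad',back('top',(392,210),13))
print('head',back('top',(393,122),205))
E
```

```text
stone [555.98570243 228.30873162  86.        ] [553.04591349 225.5278536   86.        ]
tab [500.38202722 206.01713745 120.        ]
pad [ 561.89811469 -179.80155501   13.        ]
head [ 727.05034634 -156.34372642  205.        ]
```

View pics/crop1.png

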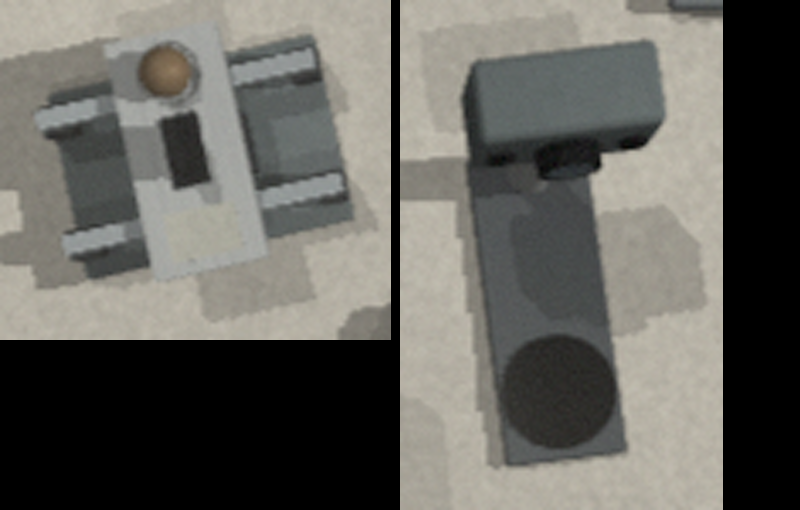

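The crop confirms the aluminium tray on the grey rack, stone end at the top. Its plate corners are at about (205.6,203.2), (239.1,197.9), (253.8,264.1) and (219.1,271.8). The pad centre is at (391.8,210.0), and the scanner base's front corners are at (376.8,231.5) and (411.5,227.4).

```bash
python3 - <<'E'
from h import *
cs=np.array([back('top',p,72) for p in [(205.6,203.2),(239.1,197.9),(253.8,264.1),(219.1,271.8)]])
TL,TR,BR,BL=cs; print('len',np.linalg.norm(TL-BL),np.linalg.norm(TR-BR),'wid',np.linalg.norm(TL-TR),np.linalg.norm(BL-BR),'cen',cs.mean(0))
f=(TL+TR-BL-BR); yt=np.arctan2(f[1],f[0]); g=TL+BL-TR-BR; print('yaw tray deg',np.degrees(yt),np.degrees(np.arctan2(g[1],g[0]))-90)
pad=back('top',(391.8,210),13)
b=[back('top',p,10) for p in [(376.8,231.5),(366.2,147.9),(411.5,227.4),(401.5,149.4)]]
for i,j in((0,1),(2,3)): d=b[j]-b[i]; print('scan yaw',np.degrees(np.arctan2(d[1],d[0])))
d=b[0]-b[2]; print('front edge yaw',np.degrees(np.arctan2(d[1],d[0]))-90,'w',np.linalg.norm(d),'pad',pad)
hf=[back('top',p,205) for p in [((70)/3.4+345,66/3.4+95),(255/3.4+345,43/3.4+95),(263/3.4+345,132/3.4+95),(84/3.4+345,150/3.4+95)]]
print('head',np.round(hf,0)); d=hf[3]-hf[2]; print('head face yaw',np.degrees(np.arctan2(d[1],d[0]))-90)
d=back('scene',(0,0),0)
K,r,t=cam('top'); print('top cam', (-cv2.Rodrigues(r)[0].T@t).ravel())
# overlay on scene to check tray + scanner
def T(c,yaw,P): a=np.radians(yaw); return np.array(P)@np.array([[np.cos(a),np.sin(a),0],[-np.sin(a),np.cos(a),0],[0,0,1]])+c
c=cs.mean(0)*[1,1,0]+[0,0,60]; y=np.degrees(yt)
ims={n:cv2.resize(cv2.imread(f'pics/{n}1.png'),None,fx=3,fy=3,interpolation=cv2.INTER_CUBIC) for n in('top','scene')}
for n,im in ims.items():
    def poly(P,col): cv2.polylines(im,[np.round((proj(n,P)+.5)*3).astype(int)],True,col,1)
    poly(T(c,y,[(85,40,12),(85,-40,12),(-85,-40,12),(-85,40,12)]),(0,0,255))
    poly(T(c,y,[(18,6,60),(18,-6,60),(-18,-6,60),(-18,6,60)]),(0,255,255))
    s=pad*[1,1,0]; ys=8
    poly(T(s,ys,[(180,45,10),(180,-45,10),(-50,-45,10),(-50,45,10)]),(0,0,255))
    th=np.linspace(0,6.28,30); poly(T(s,ys,np.c_[42*np.cos(th),42*np.sin(th),13+0*th]),(0,255,0))
    poly(T(s,ys,np.c_[0*th+123.5,21*np.cos(th),170+21*np.sin(th)]),(0,255,0))
    poly(T(s,ys,[(140,60,205),(140,-60,205),(140,-60,135),(140,60,135)]),(255,255,0))
t,s=ims['top'],ims['scene']
o=np.zeros((600,800,3),np.uint8); o[:300,:345]=t[570:870,525:870]; o[:450,350:635]=t[285:735,1035:1320]
cv2.imwrite('pics/ov1.png',o)
cv2.imwrite('pics/ov2.png',s[680:1030,520:1320])
E
```

```text
len 165.73559084708066 160.96323738569782 wid 80.18761740570193 83.30893509628592 cen [501.4828568  214.65717386  72.        ]
yaw tray deg 11.760409114309534 10.232423707892451
scan yaw 6.180250127071919
scan yaw 6.015318940030275
front edge yaw 6.144261356058081 w 87.25946409928146 pad [ 561.90323055 -179.30272725   13.        ]
head [[ 744.  -98.  205.]
 [ 758. -215.  205.]
 [ 701. -218.  205.]
 [ 691. -106.  205.]]
head face yaw 5.28171680831791
top cam [ 412.71038787    9.24432835 1249.60778068]
```

View pics/ov1.png

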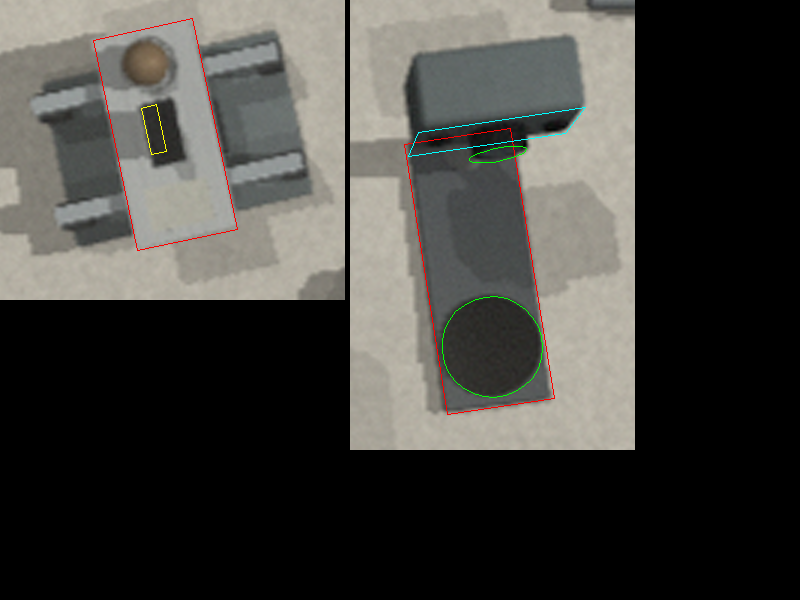

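View pics/ov2.png

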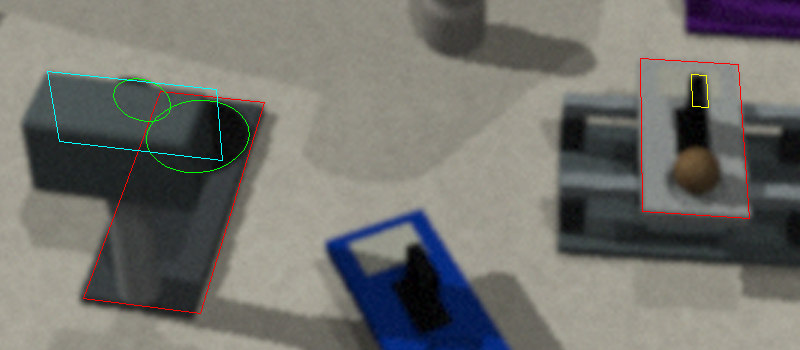

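The overlays confirm that the tray model fits: centre about (501,215), yaw about 11.8°. The scanner's yaw is about 6.1°, since my 8° overlay is visibly turned. The pad is at (562,−179). I'll swing high and around towards the tray.

```bash
python3 -m jog '[[1,3.5,-1.8,-4,0],[1,7,-3.6,-7,0],[1,10.5,-5.4,-7,0],[1,14,-7.2,-7,0],[1,17.5,-9,-7,0],[1,21,-10.8,-7,0],[1,25,-13,-7,0],[1,28.5,-15,-7,0]]'
python3 -m jog '[[1,3,-2,0,0],[1,6,-4,0,0],[1,8.5,-7,0,0],[1,9.5,-11,0,0],[1,10.5,-15,0,0],[1,11.5,-19,0,0],[1,12,-23,0,0],[1,12.3,-27,0,0]]'
cat >> h.py <<'E'
from scipy.spatial.transform import Rotation as Ro
def st():
    o=bot.observe(); q=o['tool_rot']; R=Ro.from_quat([q[1],q[2],q[3],q[0]]).as_matrix(); return o,o['position'],R
def go(target,yaw):  # rows numbers (cm, rad) to reach TCP target with tool x at yaw deg
    o,p,R=st(); y=np.arctan2(R[1,0],R[0,0]); return np.round(R.T@(np.array(target)-p)/10,2), round(y-np.radians(yaw),3), np.round(p,1), round(np.degrees(y),2), np.round(R[:,2],4)
E
python3 -c "
from h import *
print(go([490,190,290],11.8), st()[0]['clock'])"
```

```text
clock: 0.77
position: [405.0, -438.7, 300.8]
tool_rot: [-0.0, 0.991, 0.132, -0.0]
contact_force: [-0.5, -0.5, -0.2]
finger_gap: 1.006
grip_force: 0.0
clock: 1.43
position: [451.5, -145.6, 300.6]
tool_rot: [-0.0, 0.991, 0.132, -0.0]
contact_force: [0.7, 1.1, 0.3]
finger_gap: 1.0
grip_force: 0.0
(array([ 12.5 , -31.38,   1.09]), np.float64(0.059), array([ 451.5, -145.6,  300.6]), np.float64(15.18), array([-7.e-04,  8.e-04, -1.e+00])) 1.4333
```

```bash
python3 -m jog '[[1,2,-4,0,0.03],[1,4,-8,0,0.06],[1,6,-12,0,0.06],[1,8,-16,0,0.06],[1,9,-20,0,0.06],[1,10,-24,0,0.06],[1,11,-28,0,0.06],[1,12.5,-31.4,1,0.06]]'
python3 -m jog '[[1,0,0,0,0],[1,0,0,0,0]]'
python3 - <<'E'
from h import *
T0=go([500,213,290],11.8)
n='wrist'; K,r,t=cam(n); f=imaging.grab_frame(n); im=np.ascontiguousarray(f[:,:,::-1]); cv2.imwrite('pics/w1raw.png',im); np.savez('w1.npz',K=K,r=r,t=t)
def Tf(c,yaw,P): a=np.radians(yaw); return np.array(P)@np.array([[np.cos(a),np.sin(a),0],[-np.sin(a),np.cos(a),0],[0,0,1]])+c
c=[501.5,214.7,60]
for P,col in (([(85,40,12),(85,-40,12),(-85,-40,12),(-85,40,12)],(0,0,255)),([(18,6,60),(18,-6,60),(-18,-6,60),(-18,6,60)],(0,255,255))):
    cv2.polylines(im,[np.round(cv2.projectPoints(Tf(c,11.76,np.array(P,float)),r,t,K,None)[0].reshape(-1,2)).astype(int)],True,col,1)
cv2.imwrite('pics/w1.png',im); print(T0,'cam',(-cv2.Rodrigues(r)[0].T@t).ravel())
E
```

```text
clock: 2.1
position: [489.5, 183.6, 294.3]
tool_rot: [-0.0, 0.995, 0.102, 0.002]
contact_force: [0.3, -0.5, 0.6]
finger_gap: 1.001
grip_force: 0.0
clock: 2.27
position: [488.8, 183.1, 291.5]
tool_rot: [0.0, 0.995, 0.104, -0.001]
contact_force: [-0.0, -0.2, 0.2]
finger_gap: 1.0
grip_force: 0.0
(array([ 1.72, -2.69,  0.14]), np.float64(0.003), array([488.8, 183.1, 291.5]), np.float64(11.99), array([-2.5e-03, -6.0e-04, -1.0e+00])) cam [561.88134194 199.5377263  433.44695303]
```

View pics/w1.png

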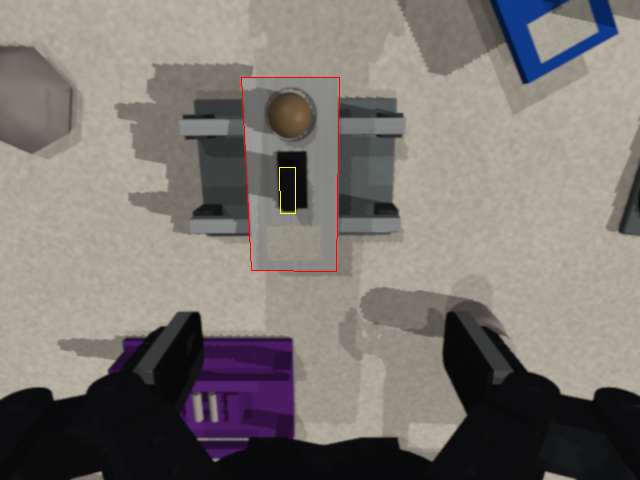

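The wrist view fits the plate outline, with corners about (242,78), (339,78), (336,271) and (251,270). The tab is the black block at (277–307,151–209) and the stone is at (291,115). I'll refine the pose numerically, using the tab's black silhouette and the plate's edges.

```bash
python3 - <<'E'
from h import *
im=cv2.imread('pics/w1raw.png'); g=im.max(2).astype(int)
m=(g<45).astype(np.uint8); m[:,:240]=0;m[:,345:]=0;m[:145]=0;m[225:]=0
n,l,s,_=cv2.connectedComponentsWithStats(m); k=1+np.argmax(s[1:,4]); print(s[k])
cv2.imwrite('tabmask.png',(l==k)*255)
for y in(150,152,155,160,165,170,190,200,205,207,208,209,210,211): x=np.where(l[y]==k)[0]; print(y,(x.min(),x.max()) if len(x) else None, end=' ')
print()
gg=cv2.GaussianBlur(im.mean(2),(0,0),.7)
for y in (90,140,180,250): print('row',y,np.round(gg[y,232:258:1]).astype(int).tolist(),'|',np.round(gg[y,326:348]).astype(int).tolist())
for x in (262,280,310,325): print('col',x,np.round(gg[68:90,x]).astype(int).tolist(),'|',np.round(gg[258:282,x]).astype(int).tolist())
a=cv2.resize(im[60:290,170:410],None,fx=2.6,fy=2.6,interpolation=cv2.INTER_CUBIC); cv2.imwrite('pics/w1z.png',np.clip(a.astype(float)*1.4,0,255))
E
```

```text
[ 277  152   30   59 1624]
150 None 152 (np.int64(278), np.int64(305)) 155 (np.int64(278), np.int64(305)) 160 (np.int64(277), np.int64(305)) 165 (np.int64(278), np.int64(305)) 170 (np.int64(278), np.int64(305)) 190 (np.int64(279), np.int64(306)) 200 (np.int64(279), np.int64(306)) 205 (np.int64(279), np.int64(306)) 207 (np.int64(280), np.int64(306)) 208 (np.int64(281), np.int64(296)) 209 (np.int64(282), np.int64(295)) 210 (np.int64(283), np.int64(294)) 211 None 
row 90 [105, 103, 103, 103, 104, 106, 109, 112, 118, 124, 126, 123, 122, 122, 123, 125, 130, 133, 130, 122, 115, 112, 111, 110, 109, 109] | [139, 139, 140, 140, 139, 138, 137, 136, 136, 138, 140, 144, 148, 152, 152, 150, 149, 148, 148, 148, 149, 148]
row 140 [50, 50, 50, 50, 50, 51, 51, 51, 51, 51, 54, 68, 97, 127, 145, 151, 151, 150, 150, 151, 153, 153, 152, 152, 152, 153] | [132, 133, 133, 134, 134, 134, 133, 133, 133, 133, 130, 119, 99, 82, 74, 72, 72, 72, 72, 73, 73, 73]
row 180 [64, 64, 64, 64, 64, 64, 64, 64, 64, 64, 64, 65, 65, 67, 75, 89, 100, 105, 106, 106, 105, 106, 107, 108, 107, 106] | [131, 132, 133, 133, 133, 133
[... 709 characters left out ...]
34, 134, 134, 134, 134, 134, 133, 132, 130, 128, 130, 134, 138, 144, 147, 149, 149, 148, 147, 146]
col 310 [153, 154, 153, 153, 152, 151, 149, 148, 145, 142, 140, 139, 139, 139, 139, 139, 139, 139, 139, 139, 139, 139] | [141, 139, 136, 134, 132, 132, 132, 132, 132, 132, 131, 129, 124, 121, 120, 121, 124, 129, 138, 143, 145, 145, 147, 149]
col 325 [151, 152, 152, 152, 152, 152, 151, 149, 146, 142, 140, 139, 139, 139, 139, 139, 139, 139, 139, 139, 139, 138] | [134, 134, 134, 134, 135, 134, 134, 134, 134, 134, 134, 131, 125, 122, 122, 123, 128, 137, 145, 148, 148, 147, 147, 147][ WARN:0@0.030] global loadsave.cpp:1063 imwrite_ Unsupported depth image for selected encoder is fallbacked to CV_8U.
```

View pics/w1z.png

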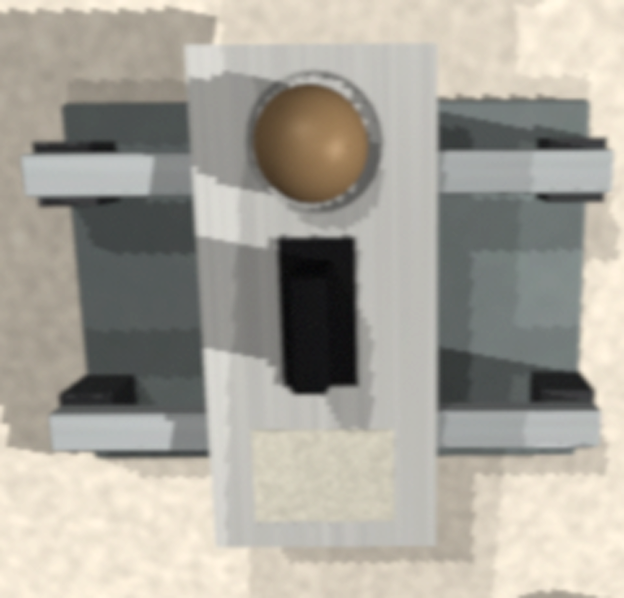

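The crop shows the tab's top face at about (280–295.6, up to row 210.5) and the plate's edges clearly, so I'll fit the pose by least squares.

```bash
python3 - <<'E'
from h import *
from scipy.optimize import least_squares
d=np.load('w1.npz');K,r,t=d['K'],d['r'],d['t']
def P(v,pts): 
    a=v[3];pts=np.array(pts,float); w=pts@np.array([[np.cos(a),np.sin(a),0],[-np.sin(a),np.cos(a),0],[0,0,1]])+v[:3]
    return cv2.projectPoints(w,r,t,K,None)[0].reshape(-1,2)
def dist(v,a,b,q): A,B=P(v,[a,b]); n=np.array([-(B-A)[1],(B-A)[0]]); n/=np.linalg.norm(n); return n@(np.array(q)-A)
TL,TR,BR,BL=(85,40,12),(85,-40,12),(-85,-40,12),(-85,40,12)
obs=[(TL,BL,(244,140)),(TL,BL,(246.7,180)),(TR,BR,(338,140)),(TR,BR,(337.9,180)),(TL,TR,(262,76.7)),(TL,TR,(310,76.5)),(BL,BR,(262,269.7)),(BL,BR,(310,269.5)),(BL,BR,(325,269.5)),
 ((-18,6,60),(-18,-6,60),(288,210.8)),((18,6,60),(-18,6,60),(280.8,195)),((18,-6,60),(-18,-6,60),(296,195))]
s=least_squares(lambda v:[dist(v,*o) for o in obs],[501,214,60,.205])
print(s.x[:3],np.degrees(s.x[3]),np.round(s.fun,1))
f=least_squares(lambda v:[dist([v[0],v[1],60,v[2]],*o) for o in obs],[501,214,.205])
print(f.x[:2],np.degrees(f.x[2]),np.round(f.fun,1))
# stone from wrist
R=cv2.Rodrigues(r)[0];o=(-R.T@t).ravel();dd=R.T@np.linalg.inv(K)@np.array([290.5,115,1]);print('stone',o+dd*(86-o[2])/dd[2])
x,y,z,a=s.x[0],s.x[1],s.x[2],np.degrees(s.x[3])
print(go([x,y,z+44-18.7],a))
E
```

```text
[502.4009513  214.39891108  59.29871381] 12.481946104082935 [ 0.6  0.4 -0.3 -0.3  0.2  0.4 -0.   0.2  0.3 -1.  -0.4 -0.1]
[502.51907691 214.36246078] 12.515043804651507 [ 0.5  0.4 -0.2 -0.2  0.4  0.7 -0.2  0.   0.1 -1.  -0.4 -0.1]
stone [555.91156158 225.0233124   86.        ]
(array([ 2.  , -2.93, 20.73]), np.float64(-0.011), array([489.2, 181.8, 291.9]), np.float64(11.86), array([-1.7e-03, -8.0e-04, -1.0e+00]))
```

The fit gives plate underside z = 59–60 (expected 60), centre (502.4, 214.4) and yaw 12.5°. The stone at (556,225) matches the pocket (56,227). Next I descend in two steps.

```bash
python3 -m jog '[[0.6,2.0,-2.93,3,-0.011],[0.6,2.0,-2.93,6,-0.011],[0.6,2.0,-2.93,9,-0.011],[0.6,2.0,-2.93,12,-0.011],[0.6,2.0,-2.93,14.5,-0.011],[0.6,2.0,-2.93,15,-0.011],[0.6,2.0,-2.93,15,-0.011],[0.6,2.0,-2.93,15,-0.011]]'
python3 - <<'E'
from h import *
print(go([502.4,214.4,85.3],12.5))
n='wrist'; f=imaging.grab_frame(n); cv2.imwrite('pics/w2.png',f[:,:,::-1])
E
```

```text
clock: 2.98
position: [504.4, 213.1, 144.1]
tool_rot: [-0.0, 0.994, 0.107, 0.001]
contact_force: [-0.7, -0.8, 0.4]
finger_gap: 0.6
grip_force: 0.0
(array([-0.18, -0.17,  5.88]), np.float64(-0.004), array([504.4, 213.1, 144.1]), np.float64(12.27), array([ 1.6e-03,  2.0e-04, -1.0e+00]))
```

View pics/w2.png

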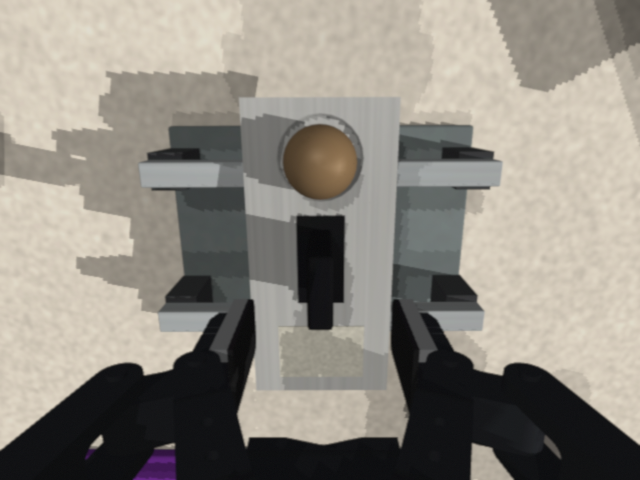

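The tab (308–333) is centred between the fingers (centre about 321), the plate is square in the picture, and the stone at (320,162) is well clear. I'll descend the rest and close.

```bash
python3 -m jog '[[0.6,-0.15,-0.1,2.5,0],[0.6,-0.15,-0.1,4.5,0],[0.6,-0.15,-0.1,5.8,0],[0.6,-0.15,-0.1,5.8,0],[0.45,-0.15,-0.1,5.8,0],[0.35,-0.15,-0.1,5.8,0],[0.3,-0.15,-0.1,5.8,0],[0.3,-0.15,-0.1,5.8,0]]' 70
python3 -c "
from h import *
print(go([502.4,214.4,85.3],12.5))"
```

```text
clock: 3.7
position: [502.9, 214.9, 86.6]
tool_rot: [-0.0, 0.994, 0.108, 0.002]
contact_force: [0.3, 0.9, -0.1]
finger_gap: 0.302
grip_force: 0.0
(array([-0.06,  0.04,  0.13]), np.float64(-0.002), array([502.9, 214.9,  86.6]), np.float64(12.37), array([ 3.1e-03,  7.0e-04, -1.0e+00]))
```

```bash
python3 -m jog '[[0.24,0,0,0,0],[0.2,0,0,0,0],[0.16,0,0,0,0],[0.12,0,0,0,0],[0.08,0,0,0,0],[0.0,0,0,0,0],[0,0,0,0,0],[0,0,0,0,0]]' 70
python3 -m jog '[[0,0,0,0,0],[0,0,0,0,0],[0,0,0,0,0]]' 90
python3 -c "
from h import *
print(go([502.4,214.4,85.3],12.5),st()[0]['contact_force'],st()[0]['wrist_torque'])"
```

```text
clock: 4.37
position: [501.9, 214.4, 85.2]
tool_rot: [0.0, 0.994, 0.108, 0.0]
contact_force: [-1.0, -3.4, 4.1]
finger_gap: 0.128
grip_force: 68.6
clock: 4.62
position: [501.9, 214.4, 85.2]
tool_rot: [0.0, 0.994, 0.108, 0.0]
contact_force: [-1.6, -3.4, 6.1]
finger_gap: 0.13
grip_force: 88.0
(array([ 0.05,  0.01, -0.01]), np.float64(-0.002), array([501.9, 214.4,  85.2]), np.float64(12.37), array([ 3.e-04, -4.e-04, -1.e+00])) [-1.59195137 -3.41524166  6.13719016] [-0.3578854   0.28332464  0.03818378]
```

Gripped: gap 0.13 (about 11–12 mm) at 88 N. I'll pull straight up slowly.

```bash
for i in 1; do :; done
python3 -m jog '[[0,0,0,-0.15,0],[0,0,0,-0.35,0],[0,0,0,-0.6,0],[0,0,0,-0.85,0],[0,0,0,-1.1,0],[0,0,0,-1.35,0],[0,0,0,-1.6,0],[0,0,0,-1.85,0]]' 100
python3 -m jog '[[0,0,0,-0.25,0],[0,0,0,-0.5,0],[0,0,0,-0.75,0],[0,0,0,-1.0,0],[0,0,0,-1.3,0],[0,0,0,-1.6,0],[0,0,0,-1.8,0],[0,0,0,-1.9,0]]'
python3 -m jog '[[0,0,0,-0.2,0],[0,0,0,-0.5,0],[0,0,0,-1.0,0],[0,0,0,-1.5,0],[0,0,0,-2.0,0],[0,0,0,-2.4,0],[0,0,0,-2.6,0],[0,0,0,-2.6,0]]'
python3 - <<'E'
from h import *
f=imaging.grab_frame('wrist'); cv2.imwrite('pics/w3.png',f[:,:,::-1])
print(st()[0]['wrist_torque'],st()[2][:,2])
E
```

```text
clock: 5.28
position: [501.7, 214.6, 104.4]
tool_rot: [0.0, 0.994, 0.108, -0.0]
contact_force: [-0.5, 0.8, -2.4]
finger_gap: 0.123
grip_force: 98.4
clock: 5.95
position: [501.9, 214.7, 122.8]
tool_rot: [-0.0, 0.994, 0.108, 0.0]
contact_force: [-0.3, -0.1, -3.3]
finger_gap: 0.125
grip_force: 98.4
clock: 6.62
position: [502.2, 214.7, 149.2]
tool_rot: [-0.0, 0.994, 0.108, 0.001]
contact_force: [0.5, 0.1, -2.7]
finger_gap: 0.128
grip_force: 98.4
[-0.0350331   0.0611047  -0.00560749] [ 7.86292181e-04  1.84467914e-04 -9.99999674e-01]
```

View pics/w3.png

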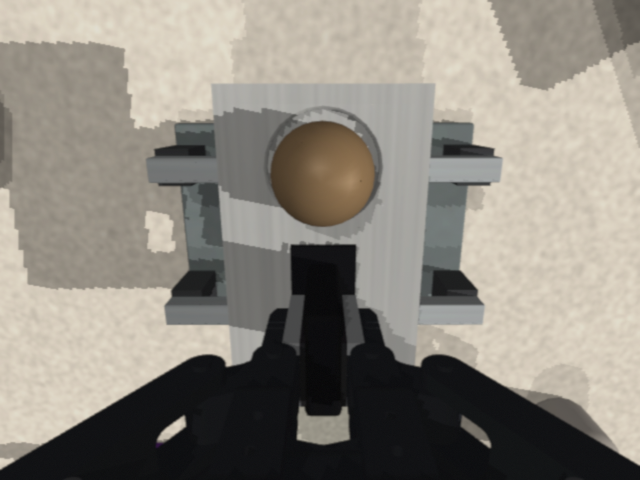

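The tray is lifted 64 mm, clear of the rack. The stone is still in its pocket (323,173), the tab is in the fingers, and the plate is square in the picture. I'll carry it gently towards the scanner, ramping smoothly and rising 4 cm, and pause before the pad to look.

```bash

python3 -m jog '[[0,-0.04,0.2,-0.2,0],[0,-0.12,0.6,-0.5,0],[0,-0.25,1.2,-0.9,0],[0,-0.41,2.0,-1.4,0],[0,-0.6,2.9,-1.9,0],[0,-0.8,3.9,-2.4,0],[0,-1.01,4.9,-2.9,0],[0,-1.22,5.9,-3.3,0]]'
python3 -m jog '[[0,-0.21,1,-0.3,0],[0,-0.41,2,-0.5,0],[0,-0.62,3,-0.6,0],[0,-0.82,4,-0.7,0],[0,-1.03,5,-0.7,0],[0,-1.24,6,-0.7,0],[0,-1.44,7,-0.7,0],[0,-1.65,8,-0.7,0]]'
python3 -m jog '[[0,-0.21,1,0,0],[0,-0.41,2,0,0],[0,-0.62,3,0,0],[0,-0.82,4,0,0],[0,-1.03,5,0,0],[0,-1.24,6,0,0],[0,-1.44,7,0,0],[0,-1.65,8,0,0]]'
python3 -m jog '[[0,-0.21,1,0,0],[0,-0.4,1.95,0,0],[0,-0.58,2.8,0,0],[0,-0.74,3.6,0,0],[0,-0.88,4.25,0,0],[0,-0.98,4.75,0,0],[0,-1.05,5.1,0,0],[0,-1.1,5.3,0,0]]'
python3 -m jog '[[0,-0.02,0.1,0,0],[0,-0.02,0.1,0,0],[0,-0.02,0.1,0,0]]'
python3 - <<'E'
from h import *
K,r,t=cam('wrist'); f=imaging.grab_frame('wrist'); cv2.imwrite('pics/w4.png',f[:,:,::-1]); np.savez('w4.npz',K=K,r=r,t=t)
print(go([507.2,-185.2,169.2],6.1))
E
```

```text
clock: 7.33
position: [502.7, 153.1, 182.2]
tool_rot: [0.0, 0.994, 0.107, 0.001]
contact_force: [-0.4, -0.8, -2.2]
finger_gap: 0.126
grip_force: 98.4
clock: 8.0
position: [503.3, 71.7, 188.0]
tool_rot: [-0.0, 0.994, 0.108, -0.0]
contact_force: [-0.1, 0.2, -3.7]
finger_gap: 0.127
grip_force: 98.4
clock: 8.67
position: [504.5, -10.0, 188.3]
tool_rot: [0.0, 0.994, 0.108, 0.0]
contact_force: [0.6, -0.1, -3.2]
finger_gap: 0.123
grip_force: 98.4
clock: 9.33
position: [505.1, -63.5, 188.3]
tool_rot: [-0.0, 0.994, 0.108, 0.0]
contact_force: [0.0, 0.2, -2.6]
finger_gap: 0.122
grip_force: 98.4
clock: 9.58
position: [505.0, -63.9, 188.2]
tool_rot: [-0.0, 0.994, 0.108, -0.0]
contact_force: [0.6, 0.5, -2.3]
finger_gap: 0.124
grip_force: 98.4
(array([-2.39, 11.9 ,  1.91]), np.float64(0.11), array([505. , -63.8, 188.3]), np.float64(12.39), array([-0.e+00,  1.e-04, -1.e+00]))
```

View pics/w4.png

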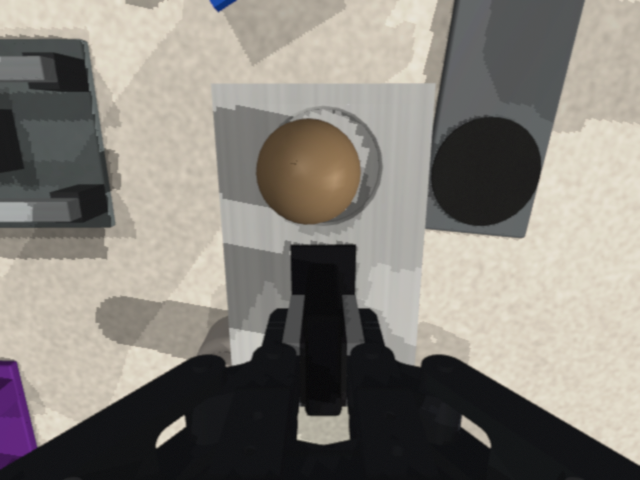

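The wrist view shows the stone still in its pocket, sitting at its +y side (308,171). The pad is at (486,171), and the scanner base edges run (427,228)–(455,0) and (526,237)–(584,0). I'll measure all of these from here.

```bash
cat >> h.py <<'E'
def backw(K,r,t,uv,z):
    R=cv2.Rodrigues(r)[0];o=(-R.T@t).ravel();d=R.T@np.linalg.inv(K)@np.array([uv[0],uv[1],1.]);return o+d*(z-o[2])/d[2]
def stone(im,K,r,t,z):  # sphere centre of the tan stone from its mask (outline cone fit), radius 18
    hsv=cv2.cvtColor(im,cv2.COLOR_BGR2HSV); m=((hsv[:,:,0]<22)&(hsv[:,:,1]>80)&(hsv[:,:,2]>40)).astype(np.uint8)
    m=cv2.morphologyEx(m,cv2.MORPH_OPEN,np.ones((5,5),np.uint8)); c=max(cv2.findContours(m,0,2)[0],key=cv2.contourArea)
    e=cv2.fitEllipse(cv2.convexHull(c)); p=c.reshape(-1,2).astype(float)
    ray=np.c_[p,np.ones(len(p))]@np.linalg.inv(K).T; ray/=np.linalg.norm(ray,axis=1)[:,None]
    a=np.linalg.lstsq(ray,np.ones(len(ray)),rcond=None)[0]; n=a/np.linalg.norm(a); ca=1/np.linalg.norm(a)
    R=cv2.Rodrigues(r)[0]; o=(-R.T@t).ravel(); d=R.T@n
    return o+d*(z-o[2])/d[2], o+d*18/np.sqrt(1-ca*ca), e
E
python3 - <<'E'
from h import *
d=np.load('w4.npz');K,r,t=d['K'],d['r'],d['t']; im=cv2.imread('pics/w4.png')
m=(im.max(2)<58).astype(np.uint8); m[:, :428]=0; m[240:]=0; m[:100]=0; m[:,560:]=0
m=cv2.morphologyEx(m,cv2.MORPH_OPEN,np.ones((9,9),np.uint8))
c=max(cv2.findContours(m,0,2)[0],key=cv2.contourArea); e=cv2.fitEllipse(cv2.convexHull(c)); print('pad px',e)
pad=backw(K,r,t,e[0],13); pts=[backw(K,r,t,q[0],13) for q in c]; print('pad',pad,'R',np.linalg.norm(np.array(pts)-pad,axis=1).max(), cv2.minEnclosingCircle(np.array(pts,np.float32)[:,:2]))
for a,b in (((427,228),(455,0)),((526,237),(584,0))):
    v=backw(K,r,t,b,10)-backw(K,r,t,a,10); print('yaw',np.degrees(np.arctan2(v[1],v[0])))
v=backw(K,r,t,(427,228),10)-backw(K,r,t,(526,237),10); print('front',np.degrees(np.arctan2(v[1],v[0]))-90,np.linalg.norm(v))
o,p,R=st(); s=stone(im,K,r,t,p[2]+.8); print('stone',s)
a=np.radians(12.5)-np.radians(0.1); ex=np.array([np.cos(a),np.sin(a),0]); ey=np.array([-ex[1],ex[0],0])
print('stone rel TCP along x,y',(s[0]-p)@ex,(s[0]-p)@ey)
d1=np.load('w1.npz'); s1=stone(cv2.imread('pics/w1raw.png'),d1['K'],d1['r'],d1['t'],86)[0]; q=s1-[502.4,214.4,86];print('w1',q@ex,q@ey)
z=p[2]+18.8-44+12
P=[p*[1,1,0]+[0,0,z]+ex*85+ey*s_ for s_ in (40,-40)]; print('plate end pred px',cv2.projectPoints(np.array(P),r,t,K,None)[0].reshape(-1,2))
E
```

```text
pad px ((485.2136535644531, 170.70327758789062), (103.42902374267578, 115.27914428710938), 46.68611145019531)Traceback (most recent call last):
  File "<stdin>", line 6, in <module>
cv2.error: OpenCV(4.12.0) /io/opencv/modules/imgproc/src/shapedescr.cpp:201: error: (-215:Assertion failed) count >= 0 && (depth == CV_32F || depth == CV_32S) in function 'minEnclosingCircle'
```

```bash
python3 - <<'E'
from h import *
d=np.load('w4.npz');K,r,t=d['K'],d['r'],d['t']; im=cv2.imread('pics/w4.png')
m=(im.max(2)<58).astype(np.uint8); m[:, :428]=0; m[240:]=0; m[:100]=0; m[:,560:]=0
m=cv2.morphologyEx(m,cv2.MORPH_OPEN,np.ones((9,9),np.uint8))
c=max(cv2.findContours(m,0,2)[0],key=cv2.contourArea)
w=np.array([backw(K,r,t,q[0],13)[:2] for q in c])
w=w[[q[0][0]>436 for q in c]]
from scipy.optimize import least_squares
f=least_squares(lambda v:np.hypot(*(w-v[:2]).T)-v[2],[562,-179,42],loss='soft_l1'); print('pad',f.x,np.abs(f.fun).max())
for a,b in (((427,228),(455,0)),((526,237),(584,0))):
    v=backw(K,r,t,b,10)-backw(K,r,t,a,10); print('yaw',np.degrees(np.arctan2(v[1],v[0])))
v=backw(K,r,t,(427,228),10)-backw(K,r,t,(526,237),10); print('front',np.degrees(np.arctan2(v[1],v[0]))-90,np.linalg.norm(v))
o,p,R=st(); s=stone(im,K,r,t,p[2]+.8); print('stone',s)
a=np.radians(12.4); ex=np.array([np.cos(a),np.sin(a),0]); ey=np.array([-ex[1],ex[0],0])
print('stone rel TCP along x,y',(s[0]-p)@ex,(s[0]-p)@ey)
d1=np.load('w1.npz'); s1=stone(cv2.imread('pics/w1raw.png'),d1['K'],d1['r'],d1['t'],86)[0]; q=s1-[502.4,214.4,86];print('w1',q@ex,q@ey)
z=p[2]+18.8-44+12
P=[p*[1,1,0]+[0,0,z]+ex*85+ey*s_ for s_ in (40,-40)]; print('plate end pred px',cv2.projectPoints(np.array(P),r,t,K,None)[0].reshape(-1,2))
E
```

```text
pad [ 563.17036689 -178.1461452    41.6275481 ] 0.7812430914563322
yaw 9.826656380743021
yaw 7.222177222821186
front 7.031518590663268 81.58997514730336
stone (array([558.41956454, -46.17904758, 189.06798684]), array([557.7006496 , -46.14466293, 183.79250997]), ((308.0513916015625, 171.1587371826172), (102.31878662109375, 104.55489349365234), 153.87484741210938))
stone rel TCP along x,y 55.93441173052956 5.780872916588693
w1 54.43173912700783 -0.08404419848361169
plate end pred px [[212.36465833  84.76393673]
 [437.69093234  84.64323582]]
```

```bash
python3 - <<'E'
from h import *
f=imaging.grab_frame('wrist'); im=np.ascontiguousarray(f[:,:,::-1]); K,r,t=cam('wrist')
o,p,R=st(); a=np.radians(12.4); ex=np.array([np.cos(a),np.sin(a),0]); ey=np.array([-ex[1],ex[0],0])
s=stone(im,K,r,t,p[2]+.8)[0]; print('stone now rel',(s-p)@ex,(s-p)@ey)
def edge(g,horiz,k,lo,hi):  # subpixel strongest gradient along row/col k
    l=cv2.GaussianBlur(g,(0,0),1)[k,lo:hi] if horiz else cv2.GaussianBlur(g,(0,0),1)[lo:hi,k]
    d=np.abs(np.gradient(l.astype(float))); i=int(np.argmax(d)); w=d[max(0,i-2):i+3]; j=np.arange(max(0,i-2),max(0,i-2)+len(w)); return lo+(w@j)/w.sum()
def line(W):
    W=np.array(W); v=cv2.fitLine(W[:,:2].astype(np.float32),cv2.DIST_HUBER,0,.01,.01).ravel(); y=np.degrees(np.arctan2(v[1],v[0])); return round((y+90)%180-90,2)
g=im.astype(np.float32).mean(2)
rt=[(edge(g,1,k,int(584-58*k/237)-10,int(584-58*k/237)+12),k) for k in range(4,228,6)]
lt=[(edge(g,1,k,int(457-k*.12)-10,int(457-k*.12)+10),k) for k in range(2,76,4)]
fr=[(k,edge(g,0,k,222,248)) for k in range(440,520,5)]
for nm,L in(('right',rt),('left',lt),('front',fr)): print('wrist',nm,np.round(L[0],1),np.round(L[-1],1),line([backw(K,r,t,q,10) for q in L]))
T=cv2.imread('pics/top1.png').astype(np.float32).mean(2); K2,r2,t2=cam('top')
rt=[(edge(T,1,k,int(401.5+(k-149.4)*.128)-5,int(401.5+(k-149.4)*.128)+6),k) for k in range(152,226,3)]
lt=[(edge(T,1,k,int(366.2+(k-147.9)*.127)-5,int(366.2+(k-147.9)*.127)+6),k) for k in range(152,228,3)]
for nm,L in(('right',rt),('left',lt)): print('top',nm,line([backw(K2,r2,t2,q,10) for q in L]))
# plate edges in wrist
pl=[(edge(g,1,k,int(212+(k-84)*.071)-8,int(212+(k-84)*.071)+8),k) for k in range(95,330,8)]
pr=[(edge(g,1,k,int(433-(k-84)*.061)-8,int(433-(k-84)*.061)+8),k) for k in range(95,330,8)]
pt=[(k,edge(g,0,k,76,94)) for k in range(225,425,8)]
z=p[2]+18.8-44+12
for nm,L in(('L',pl),('R',pr)): 
    W=np.array([backw(K,r,t,q,z) for q in L])-p; print('plate',nm,'yaw',line(W),'y',np.round(W[::6]@ey,1))
W=np.array([backw(K,r,t,q,z) for q in pt])-p; print('end x',np.round(W[::6]@ex,1))
E
```

```text
stone now rel 55.941838527216895 5.825484011575865
wrist right [583.2   4. ] [527.1 226. ] 6.62
wrist left [453.1   2. ] [440.9  74. ] 6.67
wrist front [440.  230.3] [515. 238.] -83.55
top right 6.57
top left 6.97
plate L yaw 12.3 y [40.6 40.7 40.6 40.7 40.7]
plate R yaw 12.28 y [-40.1 -39.1 -39.3 -39.1 -39.1]
end x [85.5 85.5 85.6 85.6 85.6]
```

The scanner yaw is 6.65° from four consistent edges, and the pad is at (562.7,−178.5). The tray is level, and the stone is at rest about 5 mm towards +y in its pocket. Next I make the gentle final carry.

```bash

python3 -m jog '[[0,-0.02,0.1,0.05,0],[0,-0.06,0.3,0.1,0],[0,-0.12,0.6,0.2,0],[0,-0.2,1.0,0.3,0],[0,-0.29,1.5,0.45,0],[0,-0.41,2.1,0.6,0],[0,-0.55,2.8,0.75,0],[0,-0.71,3.6,0.9,0]]'
python3 -m jog '[[0,-0.18,0.9,0.15,0.01],[0,-0.35,1.8,0.3,0.025],[0,-0.53,2.7,0.45,0.04],[0,-0.71,3.6,0.6,0.055],[0,-0.88,4.5,0.75,0.07],[0,-1.06,5.4,0.85,0.085],[0,-1.24,6.3,0.95,0.095],[0,-1.39,7.1,0.98,0.099]]'
python3 -m jog '[[0,-0.08,0.45,0,0],[0,-0.13,0.75,0,0],[0,-0.16,0.95,0,0],[0,-0.18,1.05,0,0],[0,-0.18,1.1,0,0],[0,-0.18,1.1,0,0],[0,-0.18,1.1,0,0],[0,-0.18,1.1,0,0]]'
cat > chk.py <<'E'
from h import *
f=imaging.grab_frame('wrist'); im=np.ascontiguousarray(f[:,:,::-1]); K,r,t=cam('wrist'); o,p,R=st()
a=np.arctan2(R[1,0],R[0,0]); ex=np.array([np.cos(a),np.sin(a),0]); ey=np.array([-ex[1],ex[0],0])
s=stone(im,K,r,t,170)[0]; print('stone',s,'rel',(s-p)@ex,(s-p)@ey,'err to pad',s[:2]-[562.7,-178.5]); print(go([507.8,-185.6,169.5],6.75),o['clock'],np.abs(o['joint_vel']).max())
E
python3 chk.py
```

```text
clock: 10.35
position: [505.8, -101.6, 179.0]
tool_rot: [-0.0, 0.994, 0.108, -0.0]
contact_force: [0.5, 0.3, -1.9]
finger_gap: 0.125
grip_force: 98.4
clock: 11.02
position: [507.4, -174.2, 169.3]
tool_rot: [-0.0, 0.998, 0.058, -0.0]
contact_force: [-0.1, -1.0, -2.1]
finger_gap: 0.12
grip_force: 98.4
clock: 11.68
position: [507.0, -184.0, 169.5]
tool_rot: [-0.0, 0.998, 0.059, 0.0]
contact_force: [0.7, 0.6, -2.2]
finger_gap: 0.128
grip_force: 98.4
stone [ 562.32577713 -176.51050351  170.        ] rel 55.859174197303595 0.964399183147276 err to pad [-0.37422287  1.98949649]
(array([ 0.06,  0.17, -0.  ]), np.float64(-0.001), array([ 507. , -184. ,  169.5]), np.float64(6.71), array([ 0.e+00,  1.e-04, -1.e+00])) 11.7333 0.0017896002811935248
```

The stone has settled at mid-pocket, 2 mm from target. I'll make a small slow nudge, wait, then check.

```bash

python3 -m jog '[[0,0.01,0.03,0,0],[0,0.02,0.06,0,0],[0,0.03,0.09,0,0],[0,0.04,0.12,0,0],[0,0.05,0.15,0,0],[0,0.05,0.17,0,0],[0,0.05,0.17,0,0],[0,0.05,0.17,0,0]]'
python3 -m jog '[[0,0,0,0,0],[0,0,0,0,0],[0,0,0,0,0],[0,0,0,0,0],[0,0,0,0,0],[0,0,0,0,0]]'
python3 chk.py
python3 - <<'E'
from h import *
im=np.ascontiguousarray(imaging.grab_frame('scene')[:,:,::-1]); p=st()[1]
K,r,t=cam('scene'); print('pred stone px scene',proj('scene',[562.7,-178.5,170]))
im2=np.ascontiguousarray(imaging.grab_frame('top')[:,:,::-1]); K,r,t=cam('top')
try: print('top stone',stone(im2[100:260,330:460].copy(),K@np.eye(3)-np.array([[0,0,330],[0,0,100],[0,0,0.]]),r,t,170))
except Exception as e: print(e)
E
```

```text
clock: 12.4
position: [507.7, -185.9, 169.5]
tool_rot: [-0.0, 0.998, 0.058, 0.0]
contact_force: [-0.0, 0.7, -2.6]
finger_gap: 0.123
grip_force: 98.4
clock: 12.9
position: [507.7, -185.9, 169.5]
tool_rot: [0.0, 0.998, 0.058, 0.0]
contact_force: [0.8, -0.7, -2.4]
finger_gap: 0.123
grip_force: 98.4
stone [ 563.00250668 -178.39578825  170.        ] rel 55.85156069489039 1.0160200087404256 err to pad [0.30250668 0.10421175]
(array([ 0.02, -0.03, -0.  ]), np.float64(-0.001), array([ 507.7, -185.9,  169.5]), np.float64(6.69), array([ 0., -0., -1.])) 12.95 0.0015050721835655739
pred stone px scene [[234.23438646 223.00517576]]
max() iterable argument is empty
```

```bash
python3 -c "
from rig import bot
print(bot.hand_in())"
```

```text
the job is handed in; nothing more can be done
None
```

The job is handed in: the tray is still held level and still in front of the scanner, stone end towards the lens, with the stone in its pocket and measured within about 1 mm of over the pad's middle, at lens height going by the arm's measured height (that final position was measured by the wrist camera only).

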